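# Pack the tape measure into the stall's takings box and clamp the lid shut

## Robot

A 6-joint arm with a two-finger parallel gripper is mounted at the origin on the work surface. World frame = base frame: x ahead of the robot, y to its left, z up, the work surface at z = 0. Lengths are in m, angles in rad, forces in N, time in s.
With the tool pointing down it reaches from about 0.35 to 0.975 m from the base axis. Payload 17.4 kg.
Tool frame: the origin (TCP) lies on the centre line of the jaws, within the pads' length; the fingertips stand 22 mm ahead of it and the grasp point (between the pads) lies 3 mm ahead of it; z points along the fingers, y is the direction in which the jaws open and shut (so a half turn about z gives the same grasp; the last joint's range is limited). The gripper opens to 85 mm and grips with 20 to 120 N. Pads are 22 mm wide; open, the fingers measure 114 mm over their backs; the gripper's body (76 mm by 85 mm) begins 54 mm behind the grasp point. The pads swing forward as they close: fully open they stand 13 mm farther back than shut.
Start: joints at [1.234, 0.116, 1.442, -0, 1.584, -0.038], TCP at [0.199, 0.645, 0.253] pointing down, gripper open.
Joint ranges: [-2.83, 2.83], [-0.83, 2.19], [0.07, 2.5], [-1.14, 4.28], [0.01, 3], [-2.97, 2.97]. Speed limits (rad/s): [1.89, 1.89, 2.22, 3.14, 3.14, 3.14].

## Interface

Orientations are given as a rotation vector (axis times angle).
In Python, from workcell import env gives the robot as it stands. The module is installed in compiled form; this text tells all that it offers.
- The arm moves only by the shell command python3 -m handwheel 'ROWS' [OPENING] [FORCE]. ROWS is JSON, a list that holds one entry, the list of rows, each a list of 6 numbers: the shift along the tool's x, y, z in mm, then the turn, a rotation vector about the tool's x, y, z in degrees. In form: [[[tx, ty, tz, ax, ay, az], ...]]. A call has 1 to 10 rows; each row is the pose to reach, as a shift and turn from the pose commanded when the call began, along the tool's axes at that moment; what a row does not reach only later rows make up. A row lasts 1/10 s, in which the tool goes at most 50 mm and 8.59 degrees, less where a joint would pass 70% of its speed; a pose out of reach is approached as far as the arm can. A call with a gripper value outside its range is refused whole. OPENING is the closure, from -1 (fully open) to 1 (shut), set as the call begins (- or left out, the last holds). The fingers move at their own pace and stop on an object; FORCE is the grip in N (left out, the last holds). Time passes only in rows, so rows that repeat a pose let the fingers close. It gives the time, the measured TCP pose, the force and the opening at its end, in the units of the state.
- env.sense(): the state, without advancing time (a new reading comes with each control period).
- env.capture(name): name is "side" or "top" or "wrist"; returns a dict with "color" (480x640x3 uint8, blue, green, red), "fx", "fy", "cx", "cy" (pixels), "k1" (the pictures are not rectified: a ray, as slopes to the right and down, at radius r is drawn at 1 + k1 r^2 times it, then the intrinsics apply), "view" (4x4, takes a point from world to camera coordinates). Camera axes: x right, y up, looking along -z (the intrinsics and any distortion apply to the point x, -y, -z); pixel columns grow to the right and rows downward; lengths in m; the calibration is good to about 2 mm. A picture is of the moment at which its call begins. There is no depth.
- env.finish_job(): hands the job in, once; it reports no verdict.
The state is a dict: "clock": time; "joints": joint angles; "joint_velocities": joint speeds; "joint_torque": joint torques, N m; "ee_pos": TCP position; "tool_rot": TCP orientation; "wrist_force": force on the tool from outside, world axes, zero at the start; "ft_torque": the same for the moment, N m; "opening": opening from 0.0 (shut) to 1.0 (fully open).
Only numpy, scipy, OpenCV 4.12 (cv2) and the standard library are available. Lean on these libraries where they do the work, as an engineer would, in place of code of your own. Each camera call takes 0.05 s, during which the arm holds its last target. There are 200 camera calls.

## Task

Close up the plywood box on the stall counter: lay the tape measure flat on the box floor, then put on the lid that belongs to the box, its edge hooked under the lip nearest you, and finally swing the steel clamp over until it holds the lid fully shut, flush on the rim all round. Leave everything else on the counter where it is.

Things in the scene. Friction and masses are not known exactly. Their poses are not given: they have to be found in the camera images.
- box: Open plywood box screwed to the counter, 170 (x) x 150 (y) mm outside, walls and floor 6 mm, rim 70 mm above the counter on the far and the two long sides; the near wall (-x, towards the robot, inner face at x -79) rises to 87 mm and carries a lip. Origin: centre of the underside, z up, +x the far side. Outside the far wall stands the clamp's bracket (y -18 to 18; x 85 to 137 up to z 55, x 110 to 134 up to z 100).
- lip (a point): Middle of the lower inner edge of the lip: box x -67, z 81. The lip is as wide as the box, 6 mm thick (z 81 to 87), and overhangs 12 mm inwards from the near wall's inner face; between rim level and lip is a slot 11 mm high and 12 deep for the lid's edge. The lid's plate rests on the side rims.
- bay (a point): Middle of the free part of the box floor (box x -36 to 66, y -69 to 69, z 6), where the tape measure goes. The floor nearer the lip is filled by a fixed receipt pad 30 mm high.
- lifter_top (a point): Top, as fixed in the box frame, of a sprung steel strip just inside the far wall (box x 67 to 77, y -35 to 35, top at z 67). It holds the lid's far side 5 mm above the rim until the lid is pressed: gives from 2.5 N, needs 6 N at 5 mm.
- clamp (a joint): Angle of the hold-down clamp, a steel bar 105 mm long from its hinge, 20 wide, 12 thick. 0: level, pointing towards the robot over the lid, its foot just on a shut lid; 1.57 upright; starts 1.6 to 1.95, leaning away. At angle a it points along (-cos a, 0, sin a) in the box frame. Stiff hinge (0.4 N m): stays where put; pushed over with 5 N near its end, about 8 N as it presses the lid down.
- hinge (a point): The clamp's hinge axis (along the box's y), mid-width: box x 122, z 90. The bar's mid-thickness passes through it. Axes as the box's.
- clamp_foot (a point): Underside of the clamp's rubber foot, 18 mm across and 8 mm high, under the bar 55 mm from the hinge.
- clamp_end (a point): Centre of the free end of the clamp bar, 105 mm from the hinge.
- lid: The box's lid: plywood plate 164 (x) x 150 (y) x 6 mm, 0.15 to 0.3 kg, standing on two battens under it, 10 (x) x 130 (y) x 8 deep, centred at x -53 and +68.5. Origin: under the plate's centre, level with the battens' undersides; plate z 8 to 14. Shut, its axes agree with the box's, its origin 3 mm beyond the box centre in x and 62 mm up, battens between the box walls (play 4 mm each side, 2.5 far).
- lid_grip (a point): Centre of the lid's wooden bar handle: 80 mm along y, 14 thick in x, 16 high, 41 mm above the lid's origin at x -30; 18 mm free below it, posts under its ends. Grip across x.
- lid_edge (a point): Middle of the lower edge of the plate at its -x end (x -82, z 8), which goes under the lip. The battens keep the lid from sliding in level: bring this edge under the lip with the far side raised 0.08 to 0.25 rad, push it against the near wall, then lower the far side.
- lid_far (a point): Middle of the lower edge of the plate at its +x end (x 82, z 8); on the rim when shut.
- tape: Hand tape measure lying flat: black case 58 (x) x 42 (y) mm, 34 mm high from x -28 to 16, a nose 22 mm high from x 14 to 30. 0.13 to 0.25 kg. Origin: underside, mid-case. Grip across y.
- other_lid: Smaller plywood lid, 125 x 115 mm, of another box, same handle at its centre; leave alone. Origin: centre of the underside.
- tin: Round steel tin, 60 mm across, 30 mm high; leave alone. Origin: centre of the underside.
- terminal: Card terminal, 165 x 78 x 36 mm, black; leave alone. Origin: underside centre.
- bottle: Water bottle, 64 mm across, 210 mm high; leave alone. Origin: underside centre.
- jar: Jar, 68 mm across, 85 mm high; leave alone. Origin: underside centre.
- tickets: Block of blank price tickets, 75 x 55 x 20 mm; leave alone. Origin: underside centre.
- mug: White mug, 80 mm across, 90 mm high; leave alone. Origin: underside centre.
Not all that is in view belongs to the job. Several things have the shape of the tape; the one meant has the colours described above.

How it is judged:
By the outcome, as a careful person would: the job done as asked, in the order asked, and still so for the second after the job is handed in, with the robot touching nothing.
It also fails if it takes over 72 s, if anything falls off the work surface, if the arm or the gripper's body presses on something with over 40 N, if the wrist force passes 120 N, or if a joint passes its speed limit or range.

## Working session

There is one attempt and no reset: what is moved stays moved. The work goes in short steps, Python scripts to look and compute and a shell command to move; the robot and the scene stay as the last step left them, time stands still between calls to the robot, and variables do not carry over. Pictures are saved under pics/ and viewed, about 8 in all and at most 12, crops included, and the job is handed in when it is done.

```bash
mkdir -p pics; ls; python3 - <<'E'
from workcell import env
import cv2,numpy as np
s=env.sense();print({k:np.round(v,3).tolist() for k,v in s.items()})
for n in("top","side"):
    c=env.capture(n);cv2.imwrite(f"pics/{n}0.png",c["color"]);print(n,c["fx"],c["fy"],c["cx"],c["cy"],c["k1"],np.round(c["view"],4).tolist())
E
```

```text
pics
{'clock': 0.0, 'joints': [1.234, 0.116, 1.442, 0.0, 1.584, -0.038], 'joint_velocities': [0.0, 0.001, -0.001, 0.0, 0.002, -0.001], 'joint_torque': [-0.0, -73.201, -63.249, -0.0, 0.007, 0.0], 'ee_pos': [0.199, 0.645, 0.253], 'tool_rot': [-0.468, -3.106, 0.002], 'wrist_force': [0.122, 0.066, -0.561], 'ft_torque': [0.052, 0.019, 0.045], 'opening': 1.001}
top 509.89766982067954 509.89766982067954 328.58941870973723 234.97954034684096 -0.13489305086690617 [[-0.0258, -0.9997, -0.0035, -0.0247], [0.9952, -0.0261, 0.0943, -0.5667], [-0.0944, -0.001, 0.9955, -1.1195], [0.0, 0.0, 0.0, 1.0]]
side 446.53028900854355 446.53028900854355 323.1020358574983 233.34832522513952 -0.09052942508081131 [[0.8909, -0.4542, -0.0052, -0.5128], [0.3526, 0.6843, 0.6383, -0.2417], [-0.2863, -0.5705, 0.7698, -0.9229], [0.0, 0.0, 0.0, 1.0]]
```

View pics/top0.png

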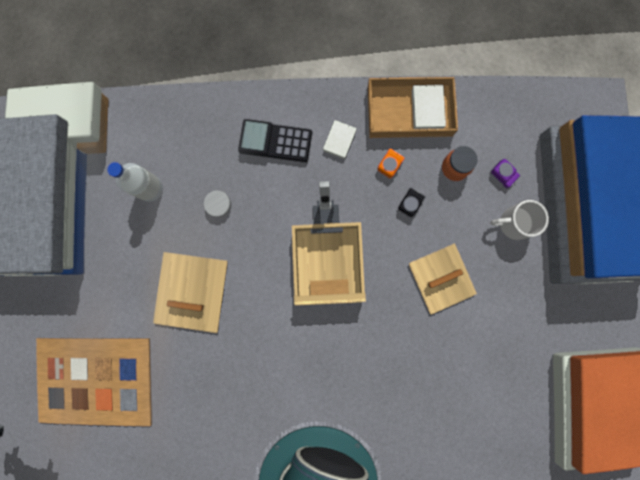

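View pics/side0.png

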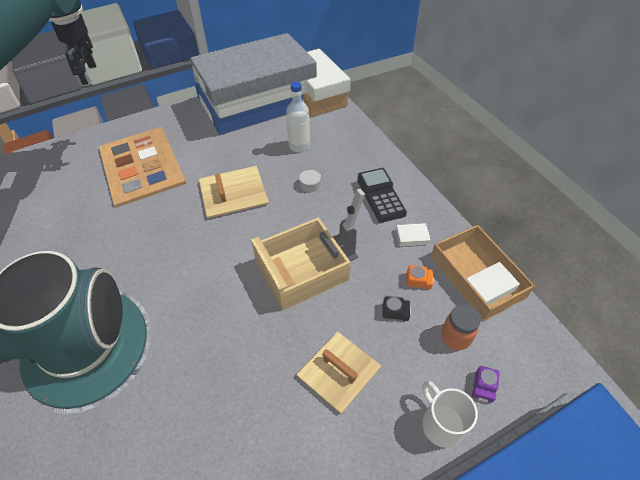

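```bash
cat > h.py <<'E'
from workcell import env
import cv2,numpy as np
from scipy.spatial.transform import Rotation as R
def cam(n): return env.capture(n)
def K(c): return np.array([[c["fx"],0,c["cx"]],[0,c["fy"],c["cy"]],[0,0,1]]),np.array([c["k1"],0,0,0,0.])
F=np.diag([1.,-1,-1])
def proj(c,P):
    k,d=K(c);V=F@np.array(c["view"])[:3]
    return cv2.projectPoints(np.atleast_2d(np.array(P,float)),cv2.Rodrigues(V[:,:3])[0],V[:,3],k,d)[0][:,0]
def unproj(c,px,z):
    "pixels -> world points on planes z"
    k,d=K(c);V=F@np.array(c["view"])[:3]
    px=np.atleast_2d(np.array(px,float));z=np.broadcast_to(z,len(px))
    u=cv2.undistortPoints(px[:,None],k,d)[:,0]
    r=np.c_[u,np.ones(len(u))]@V[:,:3];o=-V[:,:3].T@V[:,3]
    return o+r*((z-o[2])/r[:,2])[:,None]
def crop(im,x0,x1,y0,y1,s): return cv2.resize(im[y0:y1,x0:x1],None,fx=s,fy=s,interpolation=cv2.INTER_CUBIC)
def togo(target,yaw,tilt=0):
    pass
E
python3 - <<'E'
import cv2,numpy as np
from h import crop
im=cv2.imread("pics/top0.png")
o=np.zeros((560,800,3),np.uint8)
a=crop(im,280,375,175,315,4);o[:560,:380]=a
b=crop(im,145,240,245,340,4);o[:380,400:780]=b
t=crop(im,390,432,184,226,4);o[390:558,400:568]=t
cv2.imwrite("pics/z1.png",o)
E
```

```text
(no output)
```

View pics/z1.png

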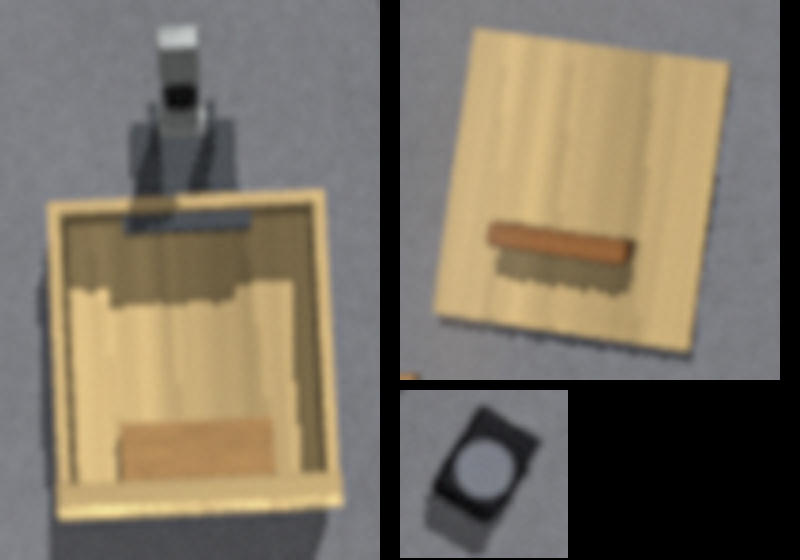

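```bash
cat > fit.py <<'E'
from h import *
from scipy.optimize import least_squares
def fit(c,px,loc,g):
    px=np.array(px,float);loc=np.array(loc,float)/1000
    def w(p): return loc@R.from_euler('z',p[2]).as_matrix().T+[p[0],p[1],0]
    f=lambda p:(proj(c,w(p))-px).ravel()
    s=least_squares(f,g);return s.x,np.round(s.fun,1).tolist()
E
python3 - <<'E'
from fit import *
c=cam("top")
o=lambda x,y,dx,dy,ox,oy:((x-dx+.5)/4-.5+ox,(y-dy+.5)/4-.5+oy)
B=[o(x,y,0,0,280,175) for x,y in[(47,203),(326,189),(57,519),(343,505)]]
print("cam",-np.array(c["view"])[:3,:3].T@np.array(c["view"])[:3,3])
print("box",fit(c,B,[(85,75,70),(85,-75,70),(-85,75,87),(-85,-75,87)],[.6,0,0]))
L=[o(x,y,400,0,145,245) for x,y in[(473,29),(729,64),(690,352),(435,317)]]
print("lid",fit(c,L,[(82,75,14),(82,-75,14),(-82,-75,14),(-82,75,14)],[.5,.3,0]))
T=[o(x,y,400,390,390,184) for x,y in[(485,406),(540,440),(487,522),(437,487)]]
print("tape",fit(c,T,[(30,21,22),(30,-21,22),(-28,-21,34),(-28,21,34)],[.7,-.2,-.5]))
print("dial",unproj(c,[o(484,468,400,390,390,184)],.034))
E
sed -n 1,1p h.py
```

```text
cam [ 0.45768285 -0.04057806  1.16781123]
box (array([ 0.50170659, -0.036448  ,  0.02003321]), [0.2, -0.2, -0.4, 0.1, 0.3, -0.1, -0.1, 0.2])
lid (array([ 0.44448319,  0.28028828, -0.14732875]), [0.3, 0.6, -0.2, -0.0, 0.0, -0.1, -0.1, -0.4])
tape (array([ 0.63513305, -0.22867523, -0.6047314 ]), [-0.8, -0.7, 0.9, 0.8, 1.6, 0.7, -1.6, -0.7])
dial [[ 0.63243534 -0.22615794  0.034     ]]
from workcell import env
```

```bash
cat >> h.py <<'E'
def Rd(psi,pitch=0):
    "tool down, jaws along heading psi deg; pitch deg about world horizontal axis of heading psi+90? (about box y: Rot(y_axis) applied in world)"
    s,c=np.sin(np.radians(psi)),np.cos(np.radians(psi))
    return R.from_matrix(np.array([[-s,c,0],[c,s,0],[0,0,-1]]).T)
def go(p,Rt):
    s=env.sense();Rc=R.from_rotvec(s["tool_rot"])
    print("go mm",np.round(Rc.inv().apply(np.array(p)-s["ee_pos"])*1000,1).tolist(),"deg",np.round(np.degrees((Rc.inv()*Rt).as_rotvec()),2).tolist())
E
python3 -c "
from h import *
go([.634,-.227,.25],Rd(55.4))"
```

```text
go mm [-672.7, -705.2, 3.4] deg [-0.05, 0.01, 17.48]
```

```bash
python3 -m handwheel '[[[-335,-352,3,0,0,9],[-335,-352,3,0,0,9],[-335,-352,3,0,0,9],[-335,-352,3,0,0,9],[-335,-352,3,0,0,9],[-335,-352,3,0,0,9],[-335,-352,3,0,0,9],[-335,-352,3,0,0,9],[-335,-352,3,0,0,9],[-335,-352,3,0,0,9]]]' -1
python3 -c "
from h import *
go([.634,-.227,.25],Rd(55.4))"
```

```text
clock: 1.15
ee_pos: [0.4158, 0.2076, 0.2504]
tool_rot: [0.711, 3.059, 0.0]
wrist_force: [0.2, 0.5, -0.2]
opening: 1.0
go mm [-387.5, -293.8, 0.5] deg [0.01, 0.03, 8.42]
```

```bash
python3 -m handwheel '[[[-387,-294,1,0,0,8.4],[-387,-294,1,0,0,8.4],[-387,-294,1,0,0,8.4],[-387,-294,1,0,0,8.4],[-387,-294,1,0,0,8.4],[-387,-294,1,0,0,8.4],[-387,-294,1,0,0,8.4],[-387,-294,1,0,0,8.4],[-387,-294,1,0,0,8.4],[-387,-294,1,0,0,8.4]]]'
python3 - <<'E'
from h import *
from fit import fit
go([.634,-.227,.25],Rd(55.4))
c=cam("wrist");cv2.imwrite("pics/w1.png",c["color"])
print(proj(c,[.634,-.227,.034]))
import pickle;pickle.dump({k:c[k] for k in c if k!="color"},open("w1.pkl","wb"))
E
```

```text
clock: 2.15
ee_pos: [0.6339, -0.2271, 0.2485]
tool_rot: [-0.934, -2.999, 0.0]
wrist_force: [0.2, 0.6, 0.3]
opening: 1.0
go mm [-0.0, 0.1, -1.5] deg [-0.02, -0.04, 0.01]
[[325.30244606 207.54414302]]
```

View pics/w1.png

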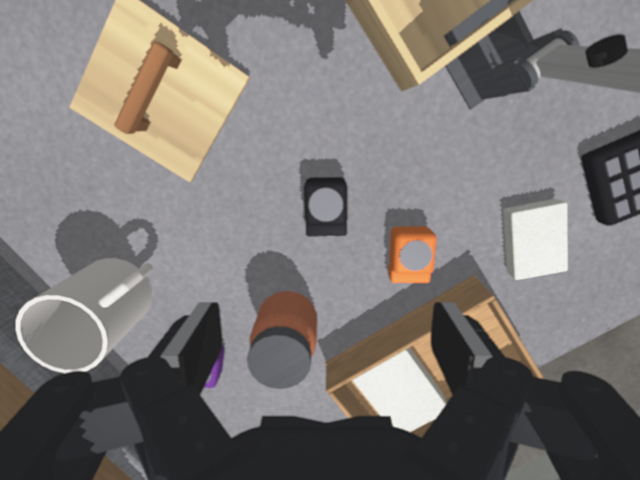

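```bash
python3 - <<'E'
from h import *
from fit import fit
import pickle
c=pickle.load(open("w1.pkl","rb"))
p,r=fit(c,[(306,235),(347,236),(305.5,178.5),(347,178)],[(30,-21,22),(30,21,22),(-28,-21,34),(-28,21,34)],[.635,-.228,-.6]);print(p,r)
p2,r2=fit(c,[(306,235),(347,236),(305.5,178.5),(347,178)],[(30,21,22),(30,-21,22),(-28,21,34),(-28,-21,34)],[.635,-.228,-.6]);print(p2,r2)
print(unproj(c,[326,205],.034))
# lid orig: box corner check far outer corner
print(unproj(c,[[412,90]],.07))
E
```

```text
[ 0.63527145 -0.22664192 -0.60121623] [-0.5, -0.0, 0.3, -1.1, -1.9, 0.3, 2.1, 0.7]
[ 0.63588711 -0.22706355 -0.58934993] [41.7, 0.4, -41.2, -0.1, 43.2, 0.8, -43.7, 1.9]
[[ 0.6323514  -0.22506465  0.034     ]]
[[ 0.58898605 -0.11505293  0.07      ]]
```

```bash
python3 -c "
from h import *
go([.6312,-.2238,.028],Rd(55.5))"
```

```text
go mm [6.7, 3.6, 219.7] deg [-0.08, -0.03, -0.18]
```

```bash
python3 -m handwheel '[[[7,4,218,0,0,0],[7,4,218,0,0,0],[7,4,218,0,0,0],[7,4,218,0,0,0],[7,4,218,0,0,0],[7,4,218,0,0,0]]]' -0.5 40 && python3 -m handwheel '[[[0,0,0,0,0,0],[0,0,0,0,0,0],[0,0,0,0,0,0],[0,0,0,0,0,0],[0,0,0,0,0,0],[0,0,0,0,0,0]]]' 1 50
python3 -m handwheel '[[[0,0,-222,0,0,0],[0,0,-222,0,0,0],[0,0,-222,0,0,0],[0,0,-222,0,0,0],[0,0,-222,0,0,0],[0,0,-222,0,0,0]]]'
python3 -c "
from h import *
c,s=np.cos(.02),np.sin(.02)
b=lambda x,y:[.5017+c*x-s*y,-.0364+s*x+c*y]
print(b(10,0))
go(b(10,0)+[.25],Rd(91.2)); print(env.sense()['joints'])"
```

```text
clock: 2.8
ee_pos: [0.6287, -0.2165, 0.029]
tool_rot: [-0.931, -2.996, -0.0]
wrist_force: [0.9, 0.7, 1.2]
opening: 0.748
clock: 3.4
ee_pos: [0.6313, -0.2176, 0.0348]
tool_rot: [0.931, 2.996, -0.001]
wrist_force: [-1.2, -1.3, 8.9]
opening: 0.479
clock: 4.0
ee_pos: [0.6307, -0.2173, 0.2599]
tool_rot: [0.93, 2.992, -0.001]
wrist_force: [1.4, 0.1, -1.2]
opening: 0.482
[np.float64(10.499700066665778), np.float64(0.1635866669333308)]
go mm [-7915.3, 5906.1, 88.7] deg [-0.04, 0.5, -35.72]
[-3.70107872e-01  9.22692545e-02  1.45649811e+00  5.87461079e-05
  1.58416150e+00 -1.33845371e+00]
```

```bash
cat >> h.py <<'E'
BX=[.5017,-.0364,.02]
def b(x,y,z):
    "box mm -> world m"
    c,s=np.cos(BX[2]),np.sin(BX[2]);x,y,z=x/1000,y/1000,z/1000
    return [BX[0]+c*x-s*y,BX[1]+s*x+c*y,z]
E
python3 -c "
from h import *
for i in range(3): print(env.sense()['ee_pos'])
go(b(6,0,235),Rd(91.2))"
```

```text
[ 0.63070944 -0.21733831  0.25993779]
[ 0.63070944 -0.21733831  0.25993779]
[ 0.63070944 -0.21733831  0.25993779]
go mm [204.2, 79.4, 23.4] deg [-0.04, 0.5, -35.72]
```

```bash
python3 -m handwheel '[[[204,79,10,0,0.5,-35.7],[204,79,10,0,0.5,-35.7],[204,79,10,0,0.5,-35.7],[204,79,10,0,0.5,-35.7],[204,79,10,0,0.5,-35.7],[204,79,10,0,0.5,-35.7],[204,79,10,0,0.5,-35.7],[204,79,10,0,0.5,-35.7]]]'
python3 - <<'E'
from h import *
go(b(6,0,100),Rd(91.2))
c=cam("wrist");cv2.imwrite("pics/w2.png",c["color"])
import pickle;pickle.dump({k:c[k] for k in c if k!="color"},open("w2.pkl","wb"))
for P in [(85,75,70),(85,-75,70),(-85,75,87),(-85,-75,87),(-67,75,87)]: print(P,np.round(proj(c,b(*P)),0))
E
```

```text
clock: 4.8
ee_pos: [0.5069, -0.037, 0.2431]
tool_rot: [0.03, -3.133, -0.004]
wrist_force: [-0.0, -0.2, -2.5]
opening: 0.481
go mm [-2.0, 0.4, 143.1] deg [0.14, -0.48, -0.11]
(85, 75, 70) [[409. 305.]]
(85, -75, 70) [[242. 306.]]
(-85, 75, 87) [[430. 104.]]
(-85, -75, 87) [[221. 104.]]
(-67, 75, 87) [[428. 130.]]
```

View pics/w2.png

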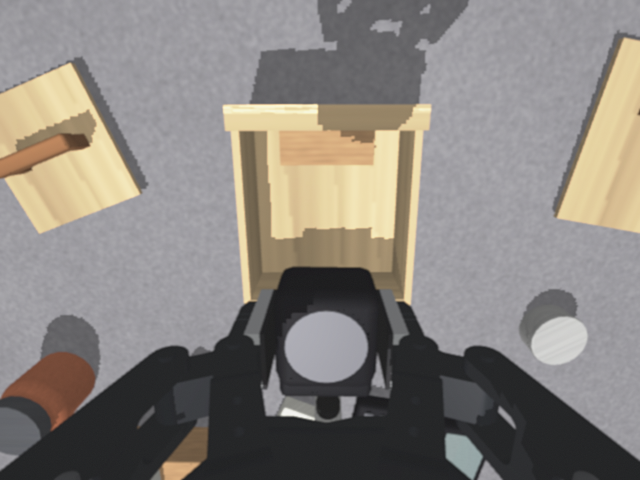

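```bash
sed -i 's/-.0364/-.0355/' h.py; python3 -m handwheel '[[[0,1,150,0,0,0],[0,1,150,0,0,0],[0,1,150,0,0,0],[0,1,198,0,0,0],[0,1,198,0,0,0],[0,1,200,0,0,0],[0,1,202,0,0,0],[0,1,202,0,0,0]]]'
python3 -c "
from h import *
go(b(6,0,38),Rd(91.2))"
```

```text
clock: 5.65
ee_pos: [0.5052, -0.0351, 0.0419]
tool_rot: [0.032, -3.134, -0.004]
wrist_force: [-0.7, -0.9, -2.2]
opening: 0.479
go mm [-2.5, -0.4, 3.8] deg [0.15, -0.43, -0.05]
```

```bash
python3 -m handwheel '[[[0,0,1,0,0,0],[0,0,2,0,0,0],[0,0,3,0,0,0],[0,0,3,0,0,0]]]'
python3 -m handwheel '[[[0,0,1,0,0,0],[0,0,2,0,0,0],[0,0,2,0,0,0]]]'
```

```text
clock: 6.05
ee_pos: [0.5047, -0.0348, 0.0383]
tool_rot: [0.032, -3.133, -0.004]
wrist_force: [0.3, 0.1, -1.5]
opening: 0.481
clock: 6.35
ee_pos: [0.5049, -0.0348, 0.037]
tool_rot: [0.032, -3.133, -0.004]
wrist_force: [-3.6, 0.3, 8.9]
opening: 0.483
```

```bash
python3 -m handwheel '[[[0,0,0,0,0,0],[0,0,0,0,0,0],[0,0,0,0,0,0],[0,0,-30,0,0,0],[0,0,-80,0,0,0],[0,0,-130,0,0,0],[0,0,-180,0,0,0],[0,0,-213,0,0,0],[0,0,-213,0,0,0]]]' -0.7 80
python3 - <<'E'
from h import *
go([.4148,.2847,.20],Rd(-8.4))
c=cam("top");cv2.imwrite("pics/t2.png",c["color"])
E
```

```text
clock: 7.25
ee_pos: [0.5077, -0.0355, 0.2546]
tool_rot: [0.032, -3.14, -0.002]
wrist_force: [0.1, -0.0, 0.1]
opening: 0.849
go mm [86.2, 321.9, 55.2] deg [0.02, -0.12, 99.58]
```

```bash
python3 -m handwheel '[[[86,322,0,0,0,85],[86,322,0,0,0,85],[86,322,0,0,0,85],[86,322,0,0,0,85],[86,322,0,0,0,85],[86,322,0,0,0,85],[86,322,0,0,0,85],[86,322,40,0,0,85],[86,322,40,0,0,85],[86,322,40,0,0,85]]]' -0.3
python3 -m handwheel '[[[0,0,0,0,0,14.6],[0,0,0,0,0,14.6],[0,0,0,0,0,14.6],[0,0,0,0,0,14.6]]]'
python3 - <<'E'
from h import *
go([.4148,.2847,.20],Rd(-8.4))
c=cam("wrist");a=c["color"]
import pickle;pickle.dump({k:c[k] for k in c if k!="color"},open("w3.pkl","wb"))
t=crop(cv2.imread("pics/t2.png"),285,375,210,310,3)
print(t.shape)
o=np.zeros((480,800,3),np.uint8);o[:,:530]=a[:,55:585];o[:300,530:800]=t
cv2.imwrite("pics/w3.png",o)
E
```

```text
clock: 8.3
ee_pos: [0.4123, 0.2853, 0.2077]
tool_rot: [-1.963, -2.441, 0.012]
wrist_force: [-0.9, -0.5, 0.1]
opening: 0.653
clock: 8.7
ee_pos: [0.4133, 0.2848, 0.2098]
tool_rot: [-2.25, -2.181, 0.009]
wrist_force: [0.1, -1.0, -0.0]
opening: 0.65
go mm [-0.0, 1.6, 9.8] deg [-0.55, -0.05, 6.61]
(300, 270, 3)
```

View pics/w3.png

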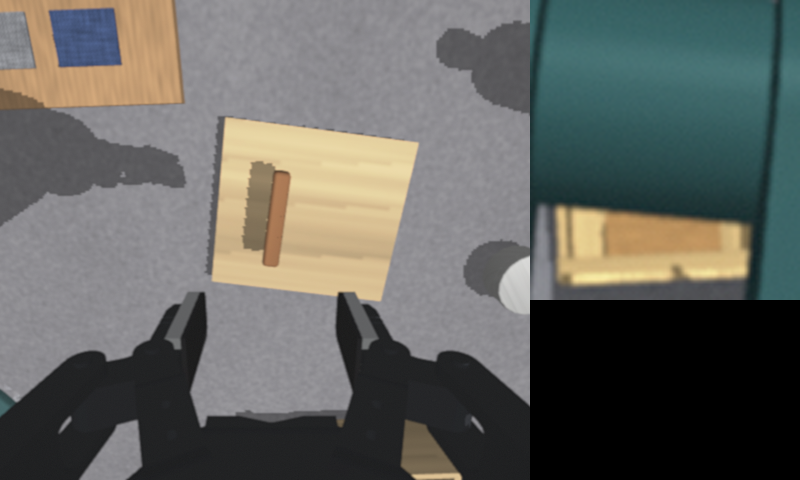

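```bash
python3 - <<'E'
from h import *
from fit import fit
import pickle
c=pickle.load(open("w3.pkl","rb"))
print(fit(c,[(279,117),(473,142),(437,300),(267,280)],[(-82,75,14),(82,75,14),(82,-75,14),(-82,-75,14)],[.44,.28,-.15]))
print(fit(c,[(337,171),(326,266)],[(-30,40,49),(-30,-40,49)],[.44,.28,-.15]))
print(unproj(c,[331.5,218.5],.049))
E
```

```text
(array([ 0.44595172,  0.2817224 , -0.14904915]), [0.4, -0.2, 0.4, -0.9, -0.8, 0.3, -0.2, 1.2])
(array([ 0.44653964,  0.28304509, -0.13735233]), [0.0, -0.4, -0.1, 0.5])
[[0.41705038 0.28881512 0.049     ]]
```

```bash
python3 -c "
from h import *
go([.4165,.2866,.045],Rd(-8.5))"
```

```text
go mm [1.6, 4.6, 165.0] deg [-0.53, -0.06, 6.7]
```

```bash
python3 -m handwheel '[[[2,4.5,50,-0.5,0,6.7],[2,4.5,100,-0.5,0,6.7],[2,4.5,140,-0.5,0,6.7],[2,4.5,165,-0.5,0,6.7],[2,4.5,165,-0.5,0,6.7],[2,4.5,165,-0.5,0,6.7]]]'
python3 -c "
from h import *
go([.4165,.2866,.045],Rd(-8.5))"
```

```text
clock: 9.35
ee_pos: [0.417, 0.2873, 0.0465]
tool_rot: [-2.381, -2.048, -0.002]
wrist_force: [0.3, 0.4, 1.3]
opening: 0.652
go mm [-0.7, -0.3, 1.5] deg [0.01, -0.09, -0.11]
```

Close on the handle and lift a little.

```bash
python3 -m handwheel '[[[0,0,0,0,0,0],[0,0,0,0,0,0],[0,0,0,0,0,0],[0,0,0,0,0,0],[0,0,0,0,0,0],[0,0,0,0,0,0],[0,0,0,0,0,0],[0,0,0,0,0,0]]]' 1 90
python3 -m handwheel '[[[0,0,-40,0,0,0],[0,0,-90,0,0,0],[0,0,-140,0,0,0],[0,0,-180,0,0,0],[0,0,-180,0,0,0],[0,0,-180,0,0,0]]]'
python3 -c "
from h import *
go(b(-27,0,230),Rd(1.15))"
```

```text
clock: 10.15
ee_pos: [0.4173, 0.2875, 0.0473]
tool_rot: [-2.383, -2.047, -0.005]
wrist_force: [-2.3, -1.6, 9.7]
opening: 0.144
clock: 10.75
ee_pos: [0.4168, 0.2869, 0.2264]
tool_rot: [-2.383, -2.047, -0.005]
wrist_force: [-1.2, 0.0, -3.1]
opening: 0.143
go mm [-310.5, 106.0, -4.3] deg [0.09, -0.14, -9.82]
```

```bash
cat >> h.py <<'E'
def Rt(th,psi=1.15):
    "tool down in box heading, then far side raised by th rad"
    ax=np.array([-np.sin(BX[2]),np.cos(BX[2]),0]);return R.from_rotvec(-th*ax)*Rd(psi)
E
python3 -c "
from h import *
go(b(-20,0,225),Rt(.12))
c=cam('top')
for z in(.17,.18,.19): print(unproj(c,[324.1,183.4],z)[0]-np.array(b(122,0,90)))"
```

```text
go mm [-309.3, 112.9, 0.7] deg [-6.77, 0.44, -9.82]
[ 0.03176096 -0.000208    0.08      ]
[ 0.02977909 -0.00028126  0.09      ]
[ 0.02779721 -0.00035452  0.1       ]
```

```bash
python3 -m handwheel '[[[-309,113,0,-6.8,0.4,-9.8],[-309,113,0,-6.8,0.4,-9.8],[-309,113,0,-6.8,0.4,-9.8],[-309,113,0,-6.8,0.4,-9.8],[-309,113,0,-6.8,0.4,-9.8],[-309,113,0,-6.8,0.4,-9.8],[-309,113,0,-6.8,0.4,-9.8],[-309,113,0,-6.8,0.4,-9.8],[-309,113,0,-6.8,0.4,-9.8],[-309,113,0,-6.8,0.4,-9.8]]]'
python3 -c "
from h import *
go(b(-15,0,150),Rt(.12))"
```

```text
clock: 11.8
ee_pos: [0.4814, -0.0349, 0.2243]
tool_rot: [2.139, 2.183, 0.127]
wrist_force: [0.0, 0.3, -2.0]
opening: 0.144
go mm [-0.9, -3.5, 74.4] deg [-0.14, 0.06, 0.01]
```

```bash
python3 -m handwheel '[[[-1,-3.5,40,-0.1,0,0],[-1,-3.5,74,-0.1,0,0],[-1,-3.5,74,-0.1,0,0],[-1,-3.5,74,-0.1,0,0]]]'
python3 - <<'E'
from h import *
go(b(-15,0,117),Rt(.12))
c=cam("wrist");cv2.imwrite("pics/w4.png",c["color"])
t=cam("top");s=cam("side")
import pickle;pickle.dump([{k:q[k] for k in q if k!="color"} for q in (c,t,s)],open("w4.pkl","wb"))
o=np.zeros((600,800,3),np.uint8)
o[:240,:320]=cv2.resize(c["color"],(320,240))
o[:240,320:680]=crop(t["color"],270,390,190,320,3)[:240,:360]
a=crop(s["color"],220,400,190,310,3);o[240:600,:540]=a
cv2.imwrite("pics/c4.png",o)
for P in[(-85,75,87),(-85,-75,87),(85,75,70),(85,-75,70)]: print(P,proj(c,b(*P)).round(0),proj(t,b(*P)).round(1))
E
```

```text
clock: 12.2
ee_pos: [0.487, -0.0358, 0.152]
tool_rot: [2.136, 2.182, 0.13]
wrist_force: [0.0, 0.1, -0.2]
opening: 0.146
go mm [0.0, -4.5, 34.7] deg [0.01, 0.07, 0.06]
(-85, 75, 87) [[158. 127.]] [[293.8 304.3]]
(-85, -75, 87) [[193. 392.]] [[364.8 301. ]]
(85, 75, 70) [[483. 127.]] [[291.2 225.2]]
(85, -75, 70) [[454. 354.]] [[360.2 222. ]]
```

View pics/c4.png

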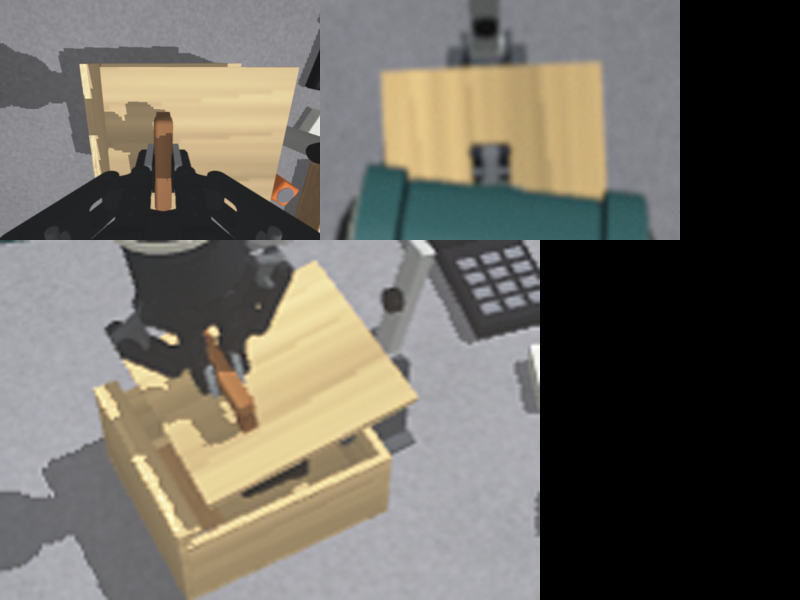

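```bash
python3 - <<'E'
from h import *
import pickle
c,t,s=pickle.load(open("w4.pkl","rb"))
def tob(w):
    d=np.array(w)[:,:2]-BX[:2];cc,ss=np.cos(BX[2]),np.sin(BX[2]);return np.round(np.c_[d[:,0]*cc+d[:,1]*ss,-d[:,0]*ss+d[:,1]*cc]*1000,1)
print("wrist lid near+y, far+y",tob(unproj(c,[(202,134),(598,134)],[.1127,.1323])))
print("wrist box lip +y outer corner",tob(unproj(c,[(160,128)],.087)))
o=lambda x,y:((x-320+.5)/3-.5+270,(y+.5)/3-.5+190)
print("top lid far +y,-y",tob(unproj(t,[o(382,72),o(601,62)],.1323)))
E
```

```text
wrist lid near+y, far+y [[-60.3  72.7]
 [100.2  73.1]]
wrist box lip +y outer corner [[-84.3  74.7]]
top lid far +y,-y [[101.5  71.3]
 [101.5 -78.6]]
```

```bash
python3 -m handwheel '[[[2.3,-2,15,0,0,0],[2.3,-3.6,30,0,0,0],[2.3,-3.6,30,0,0,0],[2.3,-3.6,30,0,0,0]]]'
python3 -m handwheel '[[[0,-0.3,2,0,0,0],[0,-0.5,4,0,0,0],[0,-0.5,4,0,0,0],[0,-0.5,4,0,0,0]]]'
```

```text
clock: 12.75
ee_pos: [0.4868, -0.0344, 0.1206]
tool_rot: [2.138, 2.181, 0.129]
wrist_force: [-0.7, 1.1, -1.7]
opening: 0.141
clock: 13.15
ee_pos: [0.4872, -0.0344, 0.1173]
tool_rot: [2.137, 2.18, 0.131]
wrist_force: [0.2, -0.3, -1.2]
opening: 0.144
```

```bash
python3 -m handwheel '[[[0.7,-0.1,1,0,0,0],[0.7,-0.2,2,0,0,0],[0.7,-0.2,2,0,0,0]]]'
python3 -m handwheel '[[[0,-0.1,1,0,0,0],[0,-0.1,1,0,0,0]]]'
python3 -m handwheel '[[[0,-0.1,1,0,0,0],[0,-0.1,1,0,0,0]]]'
```

```text
clock: 13.45
ee_pos: [0.4872, -0.0337, 0.1152]
tool_rot: [2.137, 2.18, 0.13]
wrist_force: [0.5, 0.2, -1.4]
opening: 0.145
clock: 13.65
ee_pos: [0.4874, -0.0338, 0.1146]
tool_rot: [2.137, 2.179, 0.131]
wrist_force: [0.4, -0.7, 2.9]
opening: 0.141
clock: 13.85
ee_pos: [0.4877, -0.0338, 0.1141]
tool_rot: [2.137, 2.179, 0.132]
wrist_force: [0.4, -0.1, 8.4]
opening: 0.141
```

```bash
python3 -m handwheel '[[[0,0.3,-2.6,0,0,0],[0,0.3,-2.6,0,0,0],[0,-4.7,-3.2,0,0,0],[0,-8.7,-3.7,0,0,0],[0,-11.7,-4,0,0,0],[0,-11.7,-4,0,0,0]]]'
```

```text
clock: 14.45
ee_pos: [0.4746, -0.0339, 0.1156]
tool_rot: [2.138, 2.18, 0.13]
wrist_force: [-0.5, 0.1, -2.0]
opening: 0.14
```

```bash
python3 -m handwheel '[[[0,-2,-0.2,0,0,0],[0,-3,-0.3,0,0,0],[0,-3,-0.3,0,0,0]]]'
python3 -m handwheel '[[[0,-1,-0.1,0,0,0],[0,-2,-0.2,0,0,0],[0,-2,-0.2,0,0,0]]]'
```

```text
clock: 14.75
ee_pos: [0.472, -0.034, 0.1157]
tool_rot: [2.138, 2.18, 0.13]
wrist_force: [-0.6, -0.6, -1.4]
opening: 0.143
clock: 15.05
ee_pos: [0.47, -0.034, 0.1156]
tool_rot: [2.137, 2.18, 0.13]
wrist_force: [0.2, 0.5, -2.6]
opening: 0.144
```

```bash
python3 -m handwheel '[[[0,-1,-0.1,0,0,0],[0,-2,-0.2,0,0,0],[0,-2,-0.2,0,0,0]]]'
python3 -m handwheel '[[[0,-1,-0.1,0,0,0],[0,-1.5,-0.2,0,0,0],[0,-1.5,-0.2,0,0,0]]]'
```

```text
clock: 15.35
ee_pos: [0.4691, -0.0339, 0.1164]
tool_rot: [2.136, 2.178, 0.134]
wrist_force: [10.1, 2.4, -2.4]
opening: 0.147
clock: 15.65
ee_pos: [0.4686, -0.0339, 0.117]
tool_rot: [2.134, 2.177, 0.137]
wrist_force: [18.5, 3.3, -5.1]
opening: 0.143
```

```bash
python3 -c "
from h import *
go([.4708,-.0339,.1128],Rt(.075));go([.4720,-.0339,.1105],Rt(.033));print(env.sense()['ft_torque'])"
```

```text
go mm [0.0, 1.7, 4.5] deg [3.01, 0.08, -0.01]
go mm [-0.0, 2.6, 6.9] deg [5.41, 0.08, -0.02]
[ 0.43214697 -3.38828589  0.17206053]
```

```bash
python3 -m handwheel '[[[0,1.2,1.5,1,0,0],[0,2,3,2,0,0],[0,2.5,4.5,3,0,0],[0,2.5,4.5,3,0,0]]]'
```

```text
clock: 16.05
ee_pos: [0.4715, -0.0339, 0.1131]
tool_rot: [2.162, 2.205, 0.079]
wrist_force: [11.0, 3.2, 5.4]
opening: 0.139
```

```bash
python3 -m handwheel '[[[0,0.5,1.2,1,0,0],[0,1,2.4,2.4,0,0],[0,1,2.4,2.4,0,0],[0,1,2.4,2.4,0,0]]]'
python3 - <<'E'
from h import *
go([.4720,-.0339,.1105],Rt(.033));print(env.sense()['ft_torque'])
s=cam("side");cv2.imwrite("pics/s5.png",crop(s["color"],230,390,190,310,5))
E
```

```text
clock: 16.45
ee_pos: [0.4728, -0.034, 0.1111]
tool_rot: [2.182, 2.226, 0.034]
wrist_force: [11.5, 2.4, 6.2]
opening: 0.142
go mm [0.1, -0.8, 0.6] deg [-0.03, 0.1, -0.01]
[ 0.42773948 -1.93821524  0.11908123]
```

View pics/s5.png

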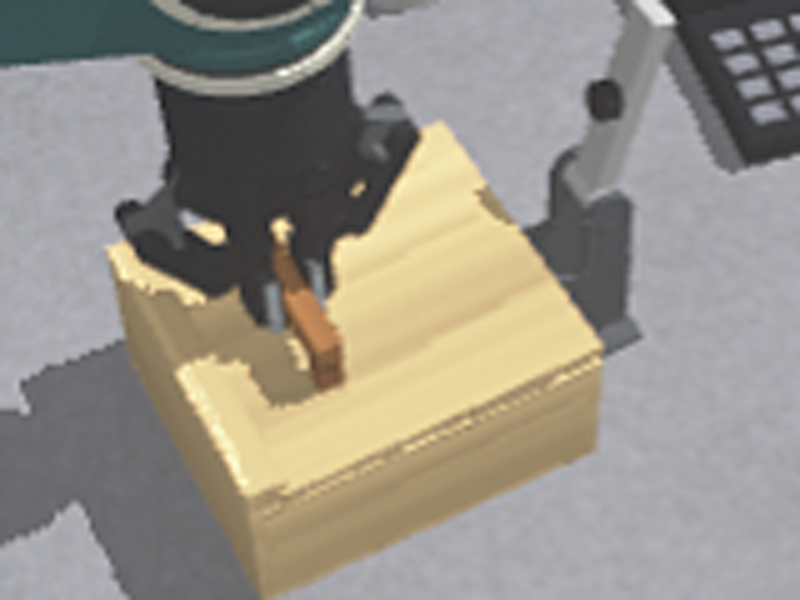

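```bash
python3 -m handwheel '[[[0,0.5,1,1,0,0],[0,1,2,2,0,0],[0,1,2.5,2.5,0,0],[0,1,2.5,2.5,0,0]]]'
python3 -c "
from h import *
go([.4736,-.0339,.1088],Rt(0));print(env.sense()['ft_torque'])"
```

```text
clock: 16.9
ee_pos: [0.4742, -0.034, 0.1093]
tool_rot: [-2.195, -2.239, 0.014]
wrist_force: [8.3, 2.3, 14.8]
opening: 0.142
go mm [0.1, -0.6, 0.5] deg [-0.6, 0.1, -0.02]
[ 0.43262194 -1.70191732  0.15117734]
```

```bash
python3 -m handwheel '[[[0,0,0,0,0,0],[0,0,0,0,0,0],[0,0,0,0,0,0],[0,0,0,0,0,0],[0,0,-15,0,0,0],[0,0,-40,0,0,0],[0,0,-90,0,0,0],[0,0,-140,0,0,0],[0,0,-150,0,0,0],[0,0,-150,0,0,0]]]' 0.3 60
python3 - <<'E'
from h import *
go(b(190,0,260),Rd(1.15))
s=cam("side");t=cam("top");cv2.imwrite("pics/s6.png",s["color"]);cv2.imwrite("pics/t6.png",t["color"])
o=np.zeros((600,800,3),np.uint8);o[:480,:640]=crop(s["color"],230,390,190,310,4)
o[480:,:]=0
cv2.imwrite("pics/s6c.png",o[:480,:640])
E
```

```text
clock: 17.9
ee_pos: [0.4748, -0.0338, 0.2595]
tool_rot: [-2.194, -2.238, 0.017]
wrist_force: [0.4, 0.1, -0.7]
opening: 0.352
go mm [-2.2, 216.8, -3.3] deg [-0.74, 0.12, -0.03]
```

View pics/s6c.png

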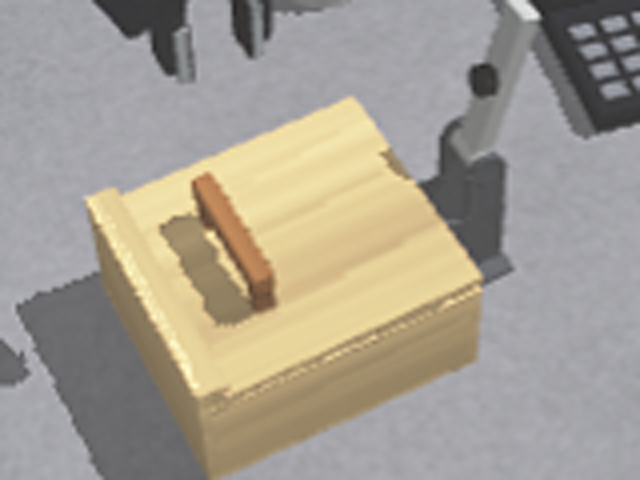

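```bash
python3 -m handwheel '[[[-2,217,0,-0.7,0,0],[-2,217,0,-0.7,0,0],[-2,217,0,-0.7,0,0],[-2,217,0,-0.7,0,0],[-2,217,0,-0.7,0,0],[-2,217,0,-0.7,0,0],[-2,217,0,-0.7,0,0],[-2,217,70,-0.7,0,0],[-2,217,70,-0.7,0,0],[-2,217,70,-0.7,0,0]]]' 1
python3 -c "
from h import *
go(b(142.5,0,195),Rd(1.15));go(b(97.7,0,191),Rd(1.15))"
```

```text
clock: 19.0
ee_pos: [0.6878, -0.0316, 0.1793]
tool_rot: [-2.195, -2.238, 0.012]
wrist_force: [-0.6, -0.0, -1.2]
opening: 0.001
go mm [-0.2, -43.8, -15.2] deg [-0.58, 0.06, -0.04]
go mm [-0.3, -88.5, -10.8] deg [-0.58, 0.06, -0.04]
```

```bash
python3 -m handwheel '[[[0,-10,-10,0,0,0],[0,-20,-15,0,0,0],[0,-30,-16,0,0,0],[0,-36,-16,0,0,0],[0,-43,-16,0,0,0],[0,-50,-17,0,0,0],[0,-57,-17,0,0,0],[0,-67,-17,0,0,0],[0,-67,-17,0,0,0]]]'
python3 - <<'E'
from h import *
go(b(97.7,0,191),Rd(1.15))
s=cam("side");cv2.imwrite("pics/s7.png",crop(s["color"],230,430,140,310,3))
E
```

```text
clock: 19.9
ee_pos: [0.6219, -0.0329, 0.2002]
tool_rot: [-2.198, -2.241, 0.008]
wrist_force: [-0.8, 0.1, -0.6]
opening: -0.002
go mm [-0.2, -22.5, 9.4] deg [-0.31, 0.09, -0.04]
```

View pics/s7.png

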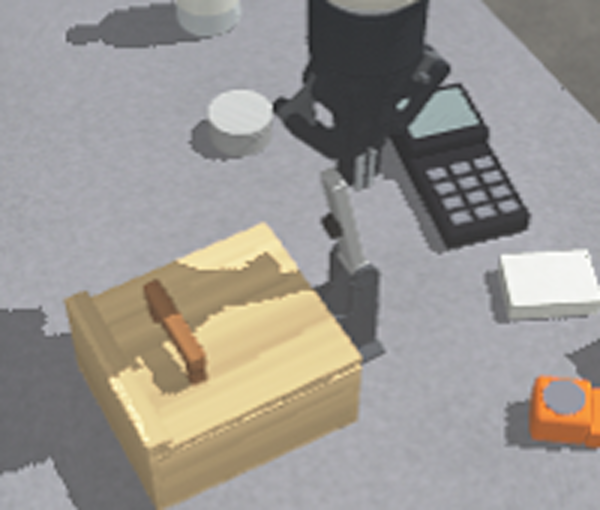

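```bash
python3 -m handwheel '[[[0,-11,4,0,0,0],[0,-22,9,0,0,0],[0,-32,15,0,0,0],[0,-42,22,0,0,0],[0,-50,30,0,0,0],[0,-57,39,0,0,0],[0,-57,39,0,0,0],[0,-57,39,0,0,0]]]'
python3 -c "
from h import *
go(b(48.5,0,118),Rd(1.15))"
```

```text
clock: 20.75
ee_pos: [0.5654, -0.0341, 0.1611]
tool_rot: [-2.198, -2.241, 0.008]
wrist_force: [0.1, 0.3, 0.1]
opening: -0.002
go mm [-0.1, -15.0, 43.2] deg [-0.33, 0.08, -0.04]
```

```bash
python3 -m handwheel '[[[0,-5,10,0,0,0],[0,-10,20,0,0,0],[0,-12,26,0,0,0],[0,-13,31,0,0,0],[0,-13,31,0,0,0]]]'
python3 -m handwheel '[[[0,-1,4,0,0,0],[0,-1,8,0,0,0],[0,-1,8,0,0,0]]]'
python3 -m handwheel '[[[0,0,1.5,0,0,0],[0,0,3,0,0,0],[0,0,3,0,0,0]]]'
```

```text
clock: 21.25
ee_pos: [0.5526, -0.0344, 0.1299]
tool_rot: [-2.197, -2.241, 0.008]
wrist_force: [1.4, -0.3, 0.9]
opening: 0.005
clock: 21.55
ee_pos: [0.5517, -0.0344, 0.1222]
tool_rot: [-2.198, -2.241, 0.008]
wrist_force: [-0.4, -0.1, -0.1]
opening: -0.001
clock: 21.85
ee_pos: [0.5517, -0.0344, 0.1196]
tool_rot: [-2.198, -2.241, 0.008]
wrist_force: [-2.3, 0.0, 2.6]
opening: 0.003
```

```bash
python3 -m handwheel '[[[0,0,1,0,0,0],[0,0,2,0,0,0],[0,0,2,0,0,0]]]'
python3 -m handwheel '[[[0,0,1,0,0,0],[0,0,2,0,0,0],[0,0,2,0,0,0]]]'
python3 - <<'E'
from h import *
s=cam("side");cv2.imwrite("pics/s8.png",crop(s["color"],230,390,170,310,4))
E
```

```text
clock: 22.15
ee_pos: [0.5518, -0.0344, 0.118]
tool_rot: [-2.198, -2.241, 0.007]
wrist_force: [-5.7, -0.4, 8.8]
opening: 0.0
clock: 22.45
ee_pos: [0.5519, -0.0344, 0.1178]
tool_rot: [-2.198, -2.242, 0.007]
wrist_force: [-14.7, 1.4, 27.7]
opening: -0.002
```

View pics/s8.png

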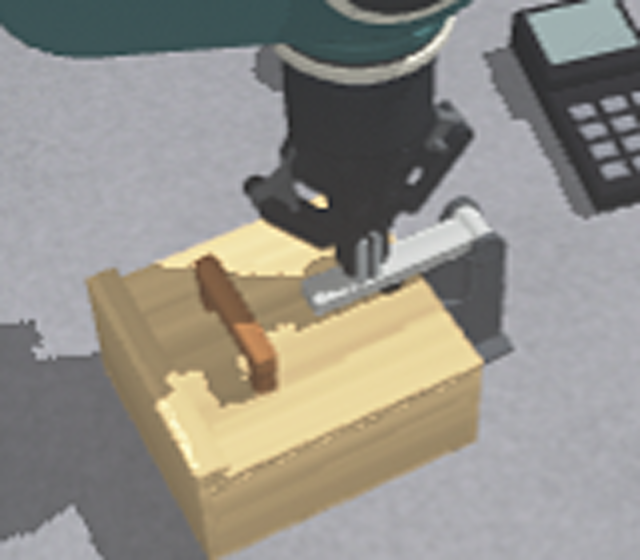

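```bash
python3 -m handwheel '[[[0,0,-3,0,0,0],[0,0,-20,0,0,0],[0,0,-60,0,0,0],[0,0,-110,0,0,0],[0,0,-160,0,0,0],[0,0,-160,0,0,0],[0,0,-160,0,0,0],[0,0,-160,0,0,0]]]'
python3 - <<'E'
from h import *
s=cam("side");a=crop(s["color"],230,390,170,310,5)
cv2.imwrite("pics/s9.png",a[:600])
cv2.imwrite("pics/s9.png",cv2.resize(s["color"][190:310,230:390],(800,600),interpolation=cv2.INTER_CUBIC))
E
```

```text
clock: 23.3
ee_pos: [0.5523, -0.0341, 0.2749]
tool_rot: [-2.197, -2.241, 0.008]
wrist_force: [-0.9, -0.0, -0.7]
opening: -0.002
```

View pics/s9.png

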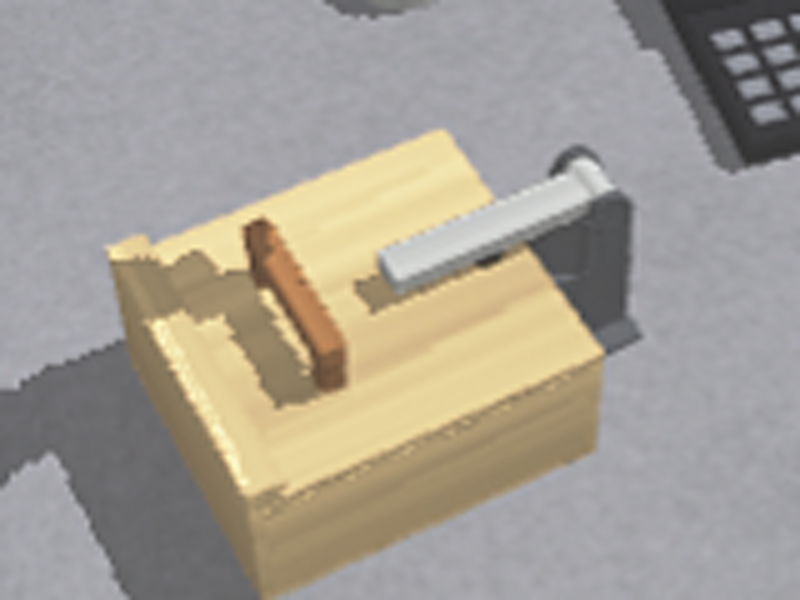

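```bash
python3 - <<'E'
from h import *
s=cam("side");f=lambda P:((proj(s,b(*P))[0]-[230,190])*5).round(0)
for a in(0,.05,.1): print(a,f((122-105*np.cos(a),0,90+105*np.sin(a))))
for z in(76,78,81): print(z,f((85,-75,z)))
env.finish_job()
E
```

```text
0 [385. 274.]
0.05 [385. 267.]
0.1 [386. 259.]
76 [604. 355.]
78 [604. 352.]
81 [604. 348.]
the job is handed in; nothing more can be done
```

The box is closed and the job is handed in at about 23 s of the 72 s. I saw no sign of a failure.

**What I did:**
- **Tape:** I laid the black tape measure on the free part of the box floor. Contact was felt at the floor, with the jaws level.
- **Lid:** I brought the lid in tilted, felt its edge touch the side rims, and slid it under the near lip until it met the near wall. I then lowered it and let go.
- **Clamp:** I swung the clamp over with the shut fingers and pressed to a hard stop at about 28 N. Then I raised the arm clear.

**Last checks:**
- **Clamp:** the side picture shows the bar level. Its end is seen at about (388, 273) in the crop, against (385, 274) predicted for angle 0.
- **Lid:** the lid is under the lip and looks flush. Its far corner is seen at about (603, 353), against (604, 355) predicted for a lid fully down. That is a couple of crop pixels, under half a pixel in the original picture and within the camera's calibration error.
- **Robot:** it is touching nothing, with the wrist force near zero.

**Not checked:**
- **Tape in the box:** I had no clear picture of it after release, because the arm blocked the top camera. Its place rests on the contact reading, and on the lid closing over it without hindrance.
- **Other objects:** I took no final picture of the whole counter. The arm's path kept clear of them.

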